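# Open the sampler's valve box and hold the purge slide at its mark

### The job

Lift the grey cover plate off the pins of the white valve box and lay it down gently, flat with its handle up, in the middle of the blue mat (do not drop it). Then grip the blue spring-return purge paddle inside the box, pull it towards the robot's end of the box until the red line on it stands within the green mark, and finish while still holding it there, because it springs back when let go. Do not disturb the reagent bottle, the sample jar or the tube rack.

Things in the scene. Friction and masses are not known exactly. Their poses are not given: they have to be found in the camera images.
- valve_box: White open-topped box fixed to the bench, 210 (x) x 140 (y) x 75 mm; origin: centre of its underside. Its -x end faces the robot, turned up to 0.35 rad. Its well, 150 (x) x 100 (y) mm, is centred, its floor 22 mm above the bench. Two upright 8 mm pins on the top at x = +90 and -90 mm, y = 0, rise to 87 mm. At the start the cover lies on the top and closes the well.
- cover: Loose grey plate, 204 (x) x 134 (y) x 5 mm, 0.15 to 0.31 kg; two 12 mm holes at x = +90 and -90 mm sit loosely on the box's pins: lift over 12 mm to clear them. Origin: centre of its underside, z up. Black bar handle over the centre, 18 mm wide (x), 80 mm long (y), from 23 to 37 mm above the origin, on two feet at y = +30 and -30 mm.
- mat: Blue mat fixed to the bench, 250 (x) x 190 (y) x 4 mm, where the cover is to be laid. Origin: centre of its underside, on the bench; its top is 4 mm higher. It lies on one side (left or right) and the valve box on the other.
- slide: Spring slide in the well, axes as the box's. Origin: on the well floor (22 mm above the bench) under the blue paddle's middle. Paddle 14 (x) x 30 (y) mm, 4 to 48 mm above the origin; white foot 26 x 72 x 7 mm; red line along y at x = 0. Rests at the box's x = +30 mm; pulls out along the box's -x, 60 mm to the stop; springs back if let go. Pull 3 N at rest, 1.3 N more per 10 mm.
- mark: Green mark fixed in the well, axes as the box's: two bands 12 mm wide (x) on the well's floor beside the slide and up both side walls. Origin: midway between the bands, on the well's floor; 25 to 45 mm towards the box's -x from the resting slide. The slide is on the mark when its origin (red line) has the same x as this origin.
- reagent_bottle: White plastic reagent bottle with cap, 64 mm diameter, 130 mm high, standing loose. Origin: centre of its underside. Leave it alone.
- sample_jar: White sample jar with orange cap, 54 mm diameter, 60 mm high, standing loose. Origin: centre of its underside. Leave it alone.
- tube_rack: White rack with capped tubes, 70 (x) x 124 (y) x 90 mm, standing loose. Origin: centre of its underside. Leave it alone.
There are look-alikes about, which are no part of the job. What is meant by the cover is not brown or turquoise, and is the larger of those in its own colour.

How it is judged:
By the outcome, as a careful person would: the job done as asked, in the order asked, and still so for the second after the job is handed in, while the arm keeps its last pose, push and grip.
It also fails if it takes over 58 s, if anything falls off the work surface, if the arm or the gripper's body presses on something with over 40 N, if the wrist force passes 120 N, or if a joint passes its speed limit or range.

### The arm

A 6-joint arm with a two-finger parallel gripper is mounted at the origin on the work surface. World frame = base frame: x ahead of the robot, y to its left, z up, the work surface at z = 0. Lengths are in m, angles in rad, forces in N, time in s.
With the tool pointing down it reaches from about 0.225 to 0.875 m from the base axis. Payload 3.4 kg.
Tool frame: the origin (TCP) lies at the very end of the fingers, on their centre line; the grasp point (between the pads) lies 19 mm behind it (manip.hold_point_z is the distance from the TCP to the grasp point, in m); z points along the fingers, x is the direction in which the jaws open and shut, and the axes are right-handed (so a half turn about z gives the same grasp; the last joint's range is limited). The gripper opens to 85 mm and grips with 20 to 120 N. Pads are 22 mm wide; open, the fingers measure 114 mm over their backs; the gripper's body (76 mm by 85 mm) begins 54 mm behind the grasp point. The pads swing forward as they close: fully open they stand 13 mm farther back than shut.
Start: joints at [-1.273, 0.276, 1.505, -0, 1.361, -0.121], TCP at [0.234, -0.525, 0.231] pointing down, gripper open.
Joint ranges: [-2.89, 2.89], [-0.75, 2.08], [0.22, 2.7], [-1.18, 4.32], [0.11, 2.71], [-2.7, 2.7]. Speed limits (rad/s): [2.57, 2.57, 3.14, 3.14, 3.14, 3.14].

### API

Orientations are given as a unit quaternion [w, x, y, z].
In Python, from rig import telemetry, cams, manip, finder gives the robot as it stands. The module is installed in compiled form; this text tells all that it offers.
- The arm moves only by the tool carry_out, never from a script. Its argument "rows" is a list that holds one entry, the list of rows, each a list of 5 numbers: the gripper's target within -1 to 1 (fully open at 1, half-way at 0, shut at -1), then the shift along the world's x, y, z in cm, then the turn about the world's z in rad. A call has 1 to 12 rows; each row shifts and turns the commanded pose from where the row before left it; what a row does not reach is not made up. A row lasts 1/10 s, in which the tool goes at most 50 mm and 8.59 degrees, less where a joint would pass 70% of its speed; a pose out of reach is approached as far as the arm can. A call with a gripper value outside its range is refused whole. The fingers move at their own pace and stop on an object; "force" is the grip in N (left out, the last holds). Time passes only in rows, so rows that do not move let the fingers close. It gives the time, the measured TCP pose, the force and the opening at its end, in the units of the state.
- telemetry.get_state(): the state, without advancing time (a new reading comes with each control period).
- cams.get_image(name): name is "scene" or "side" or "wrist"; returns a dict with "image" (480x640x3 uint8, red, green, blue), "camera_matrix" (3x3 intrinsics, pixels), "k1" (the pictures are not rectified: a ray, as slopes to the right and down, at radius r is drawn at 1 + k1 r^2 times it, then the intrinsics apply), "eye" and "attitude" of the camera in the world. Camera axes: x right, y down, z forward; pixel columns grow to the right and rows downward; lengths in m; the calibration is good to about 2 mm. A picture is of the moment at which its call begins. There is no depth.
- manip.sign_off(): hands the job in, once; it reports no verdict.
Trained networks look in a picture, given as the dict that the camera call returned (one of the last four; its "shot" number tells which), for a name from the list of things; names that differ only in an ending like _2 or _b are one class to them, and where a whole thing is asked for, a point or a joint stands for the part that bears it (a point fixed in the world has none). Each returns a list of dicts, best first, with "confidence" (0 to 1); they miss things now and then, are a little off and sometimes report something else, mostly with a low value. They report only what shows in the picture. A call takes as long as a camera call. They do not tell look-alikes from the thing itself.
- finder.boxes_of(picture, thing): "xy" ([column, row] in pixels, amid what is visible of it).
The state is a dict: "clock": time; "qpos": joint angles; "qd": joint speeds; "effort": joint torques, N m; "position": TCP position; "ee_rot": TCP orientation; "contact_force": force on the tool from outside, world axes, zero at the start; "moment": the same for the moment, N m; "width": finger opening in m.
Only numpy, scipy, OpenCV 4.12 (cv2) and the standard library are available. Lean on these libraries where they do the work, as an engineer would, in place of code of your own. Each camera call takes 0.05 s, during which the arm holds its last target.

## Working session

There is one attempt and no reset: what is moved stays moved. The work goes in short steps, Python scripts to look and compute and a tool call to move; the robot and the scene stay as the last step left them, time stands still between calls to the robot, and variables do not carry over. Pictures are saved under pics/ and viewed, and the job is handed in when it is done.

Besides the shell and the picture viewer there is one more tool, called after "Call:" by a JSON object that holds its "method" and its "body". carry_out: Moves the arm, as the interface text tells. Its arguments: {"type":"object","properties":{"rows":{"type":"array","items":{"type":"array","items":{"type":"array","items":{"type":"number"}}}},"force":{"type":"number"}},"required":["rows"]}

```bash
mkdir -p pics
cat > h.py <<'E'
import numpy as np, cv2
from rig import telemetry, cams, manip, finder
from scipy.spatial.transform import Rotation as R
def snap(name,fn):
    d=cams.get_image(name); cv2.imwrite('pics/'+fn,cv2.cvtColor(d['image'],cv2.COLOR_RGB2BGR)); return d
def rot(d):
    a=np.array(d['attitude'],float)
    return a if a.shape==(3,3) else R.from_quat([a[1],a[2],a[3],a[0]]).as_matrix()
def ray(d,uv):
    K=np.array(d['camera_matrix']);x=(uv[0]-K[0,2])/K[0,0];y=(uv[1]-K[1,2])/K[1,1]
    rd=np.hypot(x,y);r=rd
    for _ in range(30): r=rd/(1+d['k1']*r*r)
    s=r/rd if rd>0 else 1
    return rot(d)@np.array([x*s,y*s,1])
def at_z(d,uv,z):
    v=ray(d,uv);e=np.array(d['eye']);return e+v*(z-e[2])/v[2]
def proj(d,p):
    K=np.array(d['camera_matrix']);c=rot(d).T@(np.array(p)-np.array(d['eye']));x,y=c[0]/c[2],c[1]/c[2]
    f=1+d['k1']*(x*x+y*y);return np.array([K[0,0]*x*f+K[0,2],K[1,1]*y*f+K[1,2]])
def yaw(s):
    w,x,y,z=s['ee_rot'];return R.from_quat([x,y,z,w]).as_matrix()
E
python3 - <<'E'
from h import *
s=telemetry.get_state();print(s)
for n in ['scene','side','wrist']:
    d=snap(n,n+'0.png');print(n,{k:v for k,v in d.items() if k!='image'})
    for t in ['valve_box','cover','mat','slide','reagent_bottle','sample_jar','tube_rack']:
        for b in finder.boxes_of(d,t)[:4]:
            print(t,[round(float(q)) for q in b['xy']],round(b['confidence'],2))
E
```

```text
{'clock': 0.0, 'qpos': array([-1.27304175e+00,  2.76592771e-01,  1.50609324e+00,  1.42967013e-05,
        1.36070120e+00, -1.21001249e-01]), 'qd': array([-0.00037347,  0.00239373,  0.00044183,  0.00014531, -0.00087895,
        0.00076752]), 'effort': array([-4.57784627e-04, -4.16774333e+01, -2.45802426e+01, -9.09161463e-05,
        1.10528211e-02,  1.91978410e-05]), 'position': array([ 0.2336577 , -0.52482817,  0.23045687]), 'ee_rot': array([-5.81355237e-04,  8.38635866e-01, -5.44691728e-01, -6.83507712e-04]), 'contact_force': array([-0.3511042 ,  0.03419315,  0.65841639]), 'moment': array([ 0.0065984 ,  0.0034916 , -0.03613921]), 'width': 0.08549582841203715}
scene {'camera_matrix': array([[582.14546911,   0.        , 315.38438621],
       [  0.        , 582.14546911, 244.0935239 ],
       [  0.        ,   0.        ,   1.        ]]), 'k1': -0.03810255987414072, 'eye': array([1.81348323, 0.3969947 , 0.95861268]), 'attitude': array([-0.28172776,  0.51925744,  0.71272797, -0.37817988]), 'shot': 1}
valve_box [371, 280] 0.83
cover [371, 250] 0.94
cover [505, 250] 0.82
cover [424, 342] 0
[... 330 characters left out ...]
6, 'eye': array([0.37266287, 0.92206116, 0.709224  ]), 'attitude': array([ 0.0379537 , -0.08819933,  0.87802959, -0.46887572]), 'shot': 2}
valve_box [312, 319] 0.87
cover [176, 367] 0.94
cover [400, 462] 0.88
cover [419, 371] 0.84
cover [313, 289] 0.71
mat [316, 234] 0.6
reagent_bottle [299, 419] 0.56
sample_jar [221, 259] 0.63
tube_rack [324, 176] 0.56
wrist {'camera_matrix': array([[377.384235  ,   0.        , 325.14078699],
       [  0.        , 377.384235  , 240.49059399],
       [  0.        ,   0.        ,   1.        ]]), 'k1': 0.02316596869989278, 'eye': array([ 0.30292105, -0.49503051,  0.37322175]), 'attitude': array([ 0.12374908,  0.82946424, -0.53872578, -0.08031046]), 'shot': 3}
```

View pics/scene0.png

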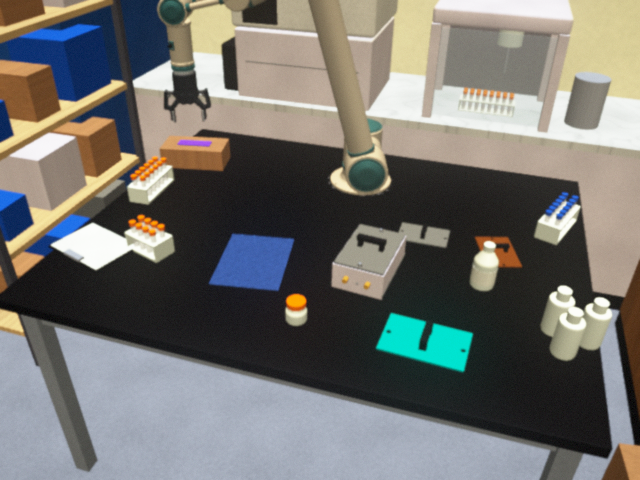

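View pics/side0.png

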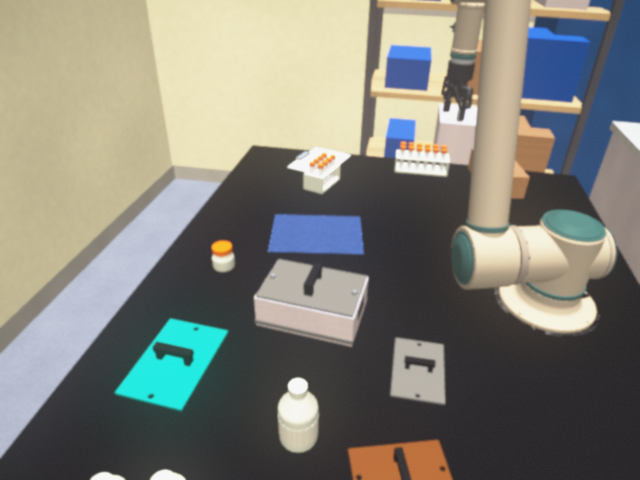

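View pics/wrist0.png

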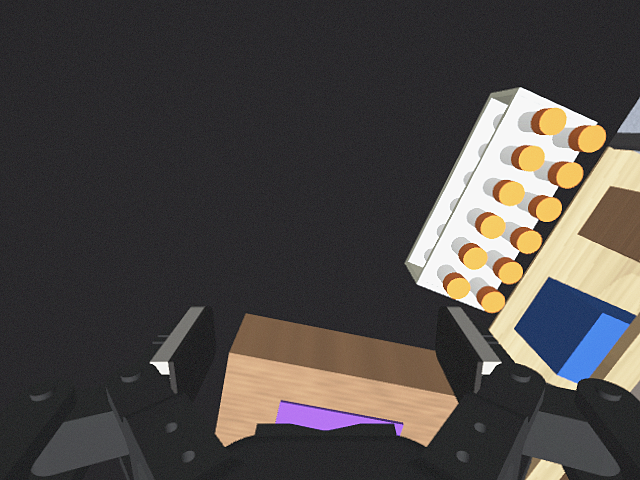

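Candidates for the cover in the scene picture: grey plate on the white box (371,250), smaller grey plate (424,235), brown (498,250) and turquoise (425,342). The grey one on the box is the larger grey plate, so that's my choice. The mat is at (252,262) and the jar at (296,310). Next are the close crops.

Run:
```python
import cv2
a=cv2.imread('pics/scene0.png');cv2.imwrite('pics/c1.png',cv2.resize(a[215:305,320:420],None,fx=6,fy=6,interpolation=cv2.INTER_CUBIC))
a=cv2.imread('pics/side0.png');cv2.imwrite('pics/c2.png',cv2.resize(a[250:350,245:380],None,fx=5.5,fy=5.5,interpolation=cv2.INTER_CUBIC))
```

```text
(no output)
```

View pics/c1.png

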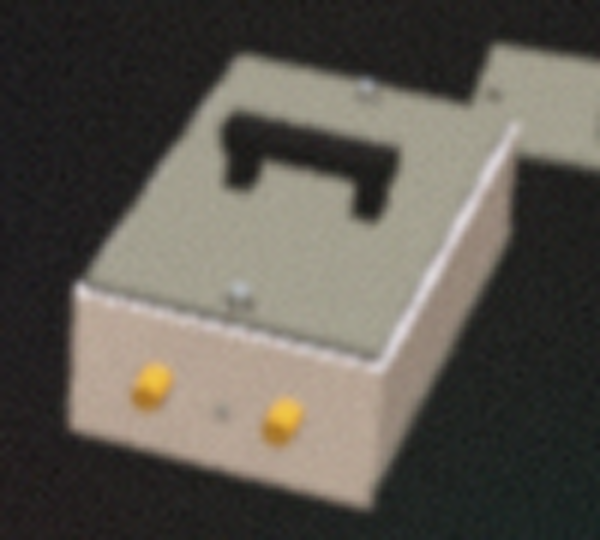

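View pics/c2.png

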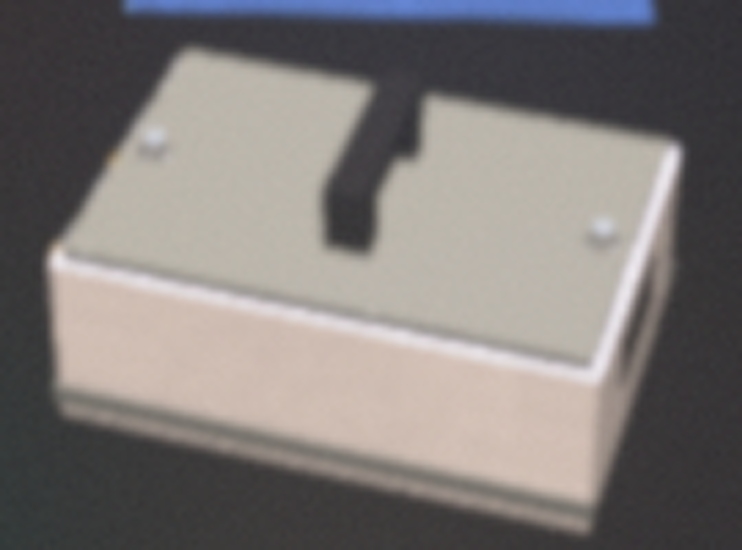

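The crops show the grey plate on the white box with both pins through it. The far and near pin tops are at scene (381,229) and (360,263), and side (355,291) and (273,275).

```bash
cat > m.py <<'E'
from h import *
D={}
for n in ['scene','side']: D[n]=cams.get_image(n)
for n,pp in {'side':[(272.8,274.5),(354.6,291.1)],'scene':[(360,263.3),(381.2,229.2)]}.items():
    P=[at_z(D[n],p,.086) for p in pp]; v=P[0]-P[1]
    print(n,'pins',np.round(P,4).tolist(),'len',np.linalg.norm(v).round(4),'mid',((P[0]+P[1])/2).round(4),'yaw',np.arctan2(v[1],v[0]).round(4))
for n,roi in {'scene':(200,225,305,300),'side':(260,205,375,258)}.items():
    a=D[n]['image'].astype(int);m=((a[...,2]-a[...,0]>50)&(a[...,2]>90)).astype(np.uint8)
    w=np.zeros_like(m);x0,y0,x1,y1=roi;w[y0:y1,x0:x1]=m[y0:y1,x0:x1]
    c=max(cv2.findContours(w,0,cv2.CHAIN_APPROX_NONE)[0],key=cv2.contourArea)
    q=np.array([at_z(D[n],p[0],.004)[:2] for p in c])
    r=cv2.minAreaRect((q*1000).astype(np.float32)); print(n,'mat',r)
for n,d in D.items():
    for t in ['sample_jar','reagent_bottle','tube_rack']:
        b=finder.boxes_of(d,t)
        if b: print(n,t,at_z(d,b[0]['xy'],{'sample_jar':.03,'reagent_bottle':.06,'tube_rack':.05}[t]).round(3))
E
python3 m.py
```

```text
side pins [[0.6132, 0.1452, 0.086], [0.4336, 0.1638, 0.086]] len 0.1806 mid [0.5234 0.1545 0.086 ] yaw -0.1031
scene pins [[0.6138, 0.1456, 0.086], [0.4348, 0.1626, 0.086]] len 0.1798 mid [0.5243 0.1541 0.086 ] yaw -0.0947
scene mat ((578.851318359375, -169.61572265625), (255.48477172851562, 192.04150390625), 9.643043518066406)
side mat ((577.9091796875, -166.13311767578125), (252.98471069335938, 197.97567749023438), 9.633005142211914)
scene sample_jar [0.773 0.03  0.03 ]
scene reagent_bottle [0.493 0.452 0.06 ]
scene tube_rack [ 0.655 -0.456  0.05 ]
side sample_jar [0.778 0.039 0.03 ]
side reagent_bottle [0.484 0.467 0.06 ]
```

Both cameras agree. The box is at (0.524, 0.154) with yaw -0.10. The mat is at (0.578, -0.168) with yaw +0.168. The pins measure 180 mm apart, as given. I'll move to above the cover's handle.

Call:
{"method": "carry_out", "body": {"rows": [[[1, 1.8, 4.2, 0, 0.066], [1, 1.8, 4.2, 0, 0.066], [1, 1.8, 4.2, 0, 0.066], [1, 1.8, 4.2, 0, 0.066], [1, 1.8, 4.2, 0, 0.066], [1, 1.8, 4.2, 0, 0.066], [1, 1.8, 4.2, 0, 0.066], [1, 1.8, 4.2, 0, 0.066], [1, 1.8, 4.2, 0, 0.066], [1, 1.8, 4.2, 0, 0.066], [1, 1.8, 4.2, 0, 0.066], [1, 1.8, 4.2, 0, 0.066]]], "force": 40}}

```text
clock: 2.8
position: [0.4503, -0.0195, 0.2317]
ee_rot: [0.0, 0.984, -0.178, 0.001]
contact_force: [0.6, -0.7, 0.0]
width: 0.0857
```

Call:
{"method": "carry_out", "body": {"rows": [[[1, 1.8, 4.2, 0, 0.066], [1, 1.8, 4.2, 0, 0.066], [1, 1.8, 4.2, 0, 0.066], [1, 2.0, 4.7, 0, 0.066], [1, 0, 0, 0, 0], [1, 0, 0, 0, 0], [1, 0, 0, 0, 0]]]}}

```text
clock: 3.5
position: [0.5229, 0.1499, 0.2312]
ee_rot: [0.0, 0.999, -0.048, -0.0]
contact_force: [0.5, -0.4, 0.2]
width: 0.0857
```

```bash
cat >> h.py <<'E'
def st():
    s=telemetry.get_state();M=yaw(s);print('t',round(s['clock'],2),'pos',s['position'].round(4),'yaw',np.arctan2(M[1,0],M[0,0]).round(4),'tilt',M[:,2].round(4),'F',s['contact_force'].round(1),'M',s['moment'].round(2),'w',round(s['width'],4));return s
E
python3 - <<'E'
from h import *
s=st(); d=snap('wrist','w1.png')
for p in [(.6135,.1454,.087),(.4342,.1632,.087)]: print(proj(d,p).round(1))
c,q=np.array([.524,.1543]),-.1
for y in(-.04,.04):
  print('handle end',proj(d,[*(c+y*np.array([-np.sin(q),np.cos(q)])),.112]).round(1))
E
```

```text
t 3.5 pos [0.5229 0.1499 0.2312] yaw -0.0966 tilt [-7.e-04 -8.e-04 -1.e+00] F [ 0.5 -0.4  0.2] M [-0.03  0.03 -0.03] w 0.0857
[440.4 219.5]
[208.6 218.9]
handle end [324.5 279.4]
handle end [324.9 171.1]
```

View pics/w1.png

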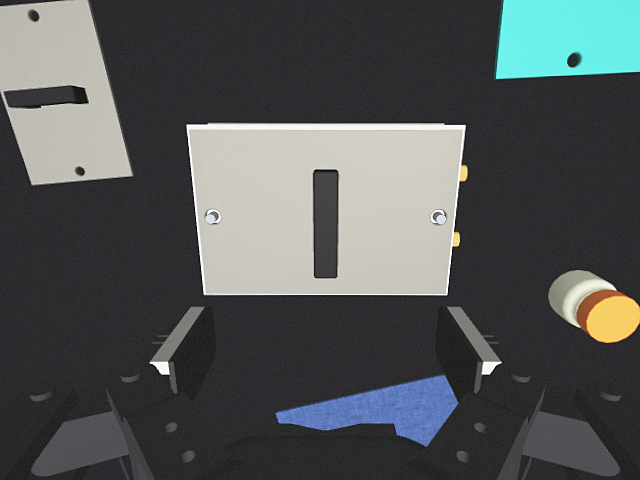

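The wrist view agrees with my projection to about 2 px: handle at (326,171–278), pins at (212,217) and (439,217). The jar is at (590,305), well clear. I'll descend and grip the handle.

Call:
{"method": "carry_out", "body": {"rows": [[[1, 0.1, 0.4, -2.4, 0], [1, 0, 0, -4, 0], [1, 0, 0, -4, 0], [1, 0, 0, -2.5, 0], [1, 0, 0, -1.4, 0], [1, 0, 0, 0, 0], [1, 0, 0, 0, 0]]]}}

```text
clock: 4.25
position: [0.5246, 0.1537, 0.0889]
ee_rot: [-0.0, 0.999, -0.049, 0.0]
contact_force: [0.1, 0.1, 0.0]
width: 0.0851
```

Call:
{"method": "carry_out", "body": {"rows": [[[-1, 0, 0, 0, 0], [-1, 0, 0, 0, 0], [-1, 0, 0, 0, 0], [-1, 0, 0, 0, 0], [-1, 0, 0, 0, 0], [-1, 0, 0, 0, 0], [-1, 0, 0, 0, 0], [-1, 0, 0, 0, 0], [-1, 0, 0, 0, 0], [-1, 0, 0, 0, 0]]], "force": 60}}

```text
clock: 5.25
position: [0.5247, 0.1548, 0.0889]
ee_rot: [-0.0, 0.999, -0.048, 0.0]
contact_force: [-0.8, -0.6, 5.5]
width: 0.0166
```

Run:
```python
from h import *
s=st(); d=snap('wrist','w2.png')
```

```text
t 5.25 pos [0.5247 0.1548 0.0889] yaw -0.096 tilt [ 9.e-04  2.e-04 -1.e+00] F [-0.8 -0.6  5.5] M [0.   0.16 0.03] w 0.0166
```

View pics/w2.png

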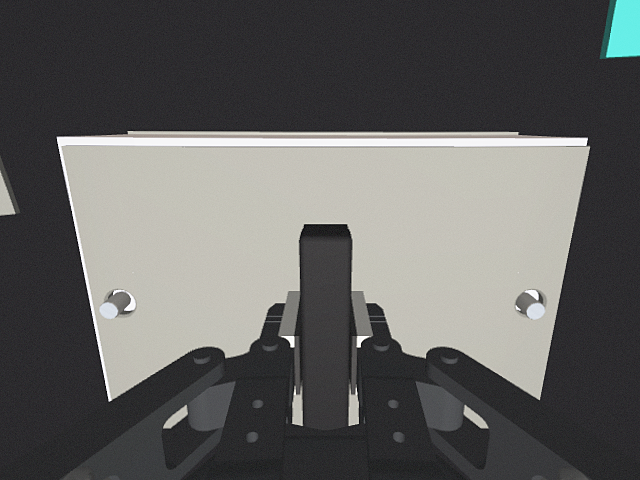

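The handle is between the pads at 17 mm opening, and the pins sit centred in their holes. I'll lift straight up.

Call:
{"method": "carry_out", "body": {"rows": [[[-1, 0, 0, 0.5, 0], [-1, 0, 0, 1, 0], [-1, 0, 0, 1.5, 0], [-1, 0, 0, 2, 0], [-1, 0, 0, 2, 0], [-1, 0, 0, 2, 0], [-1, 0, 0, 1, 0], [-1, 0, 0, 0, 0], [-1, 0, 0, 0, 0]]]}}

```text
clock: 6.2
position: [0.5239, 0.1546, 0.1877]
ee_rot: [0.0, 0.999, -0.048, -0.001]
contact_force: [-0.2, 0.7, -3.2]
width: 0.0168
```

Run:
```python
from h import *
s=st(); d=snap('scene','s2.png');d=snap('side','si2.png')
```

```text
t 6.2 pos [0.5239 0.1546 0.1877] yaw -0.096 tilt [-1.1e-03 -2.0e-04 -1.0e+00] F [-0.2  0.7 -3.2] M [ 0.02 -0.02  0.  ] w 0.0168
```

View pics/s2.png

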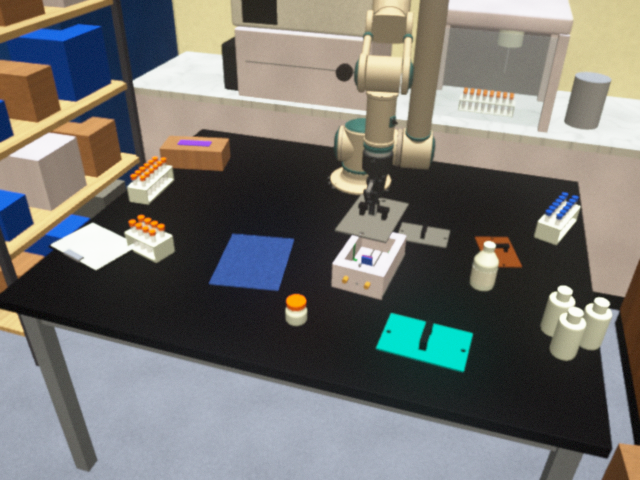

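View pics/si2.png

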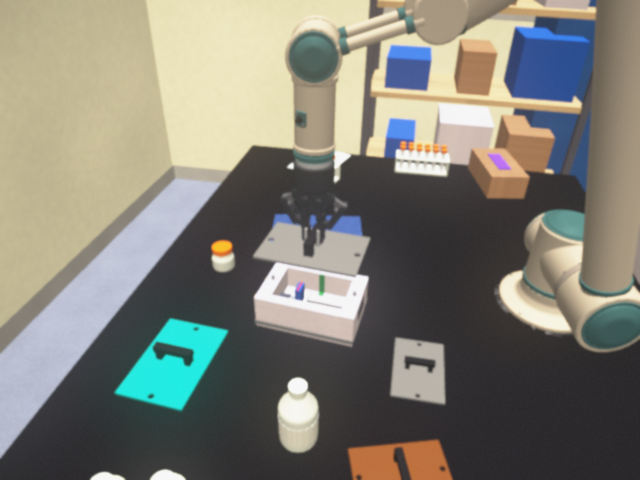

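The cover is off and level in the grip, and the paddle is visible in the well. I'll carry the cover over the mat and turn it to the mat's angle.

Call:
{"method": "carry_out", "body": {"rows": [[[-1, 0.2, -1.2, 0, 0.01], [-1, 0.4, -2.3, 0, 0.02], [-1, 0.5, -3.2, 0, 0.026], [-1, 0.6, -3.4, 0, 0.028], [-1, 0.6, -3.4, 0, 0.028], [-1, 0.6, -3.4, 0, 0.028], [-1, 0.6, -3.4, 0, 0.028], [-1, 0.6, -3.4, 0, 0.028], [-1, 0.5, -3.2, 0, 0.026], [-1, 0.4, -2.6, 0, 0.02], [-1, 0.3, -1.7, 0, 0.014], [-1, 0.1, -1.1, 0, 0.008]]]}}

```text
clock: 7.5
position: [0.5781, -0.1697, 0.1869]
ee_rot: [-0.0, 0.997, 0.083, -0.001]
contact_force: [0.3, 0.5, -2.7]
width: 0.0171
```

Call:
{"method": "carry_out", "body": {"rows": [[[-1, 0, 0, 0, 0], [-1, 0, 0, -2, 0], [-1, 0, 0, -3, 0], [-1, 0, 0, -3, 0], [-1, 0, 0, -3, 0], [-1, 0, 0, -2, 0], [-1, 0, 0, -1, 0], [-1, 0, 0, 0, 0], [-1, 0, 0, 0, 0]]]}}

```text
clock: 8.4
position: [0.5791, -0.1681, 0.0491]
ee_rot: [0.0, 0.996, 0.084, 0.001]
contact_force: [0.9, -0.8, -1.9]
width: 0.0173
```

Run:
```python
from h import *
s=st(); d=snap('scene','s3.png');d=snap('side','si3.png')
for f,r in (('s3.png',(200,310,180,300)),('si3.png',(180,290,240,400))):
    a=cv2.imread('pics/'+f)[r[0]-0:r[1],r[2]:r[3]] if f!='s3.png' else cv2.imread('pics/'+f)[200:310,180:330]
    cv2.imwrite('pics/c'+f,cv2.resize(a,None,fx=5,fy=5,interpolation=cv2.INTER_CUBIC))
```

```text
t 8.4 pos [ 0.5791 -0.1681  0.0491] yaw 0.1685 tilt [ 1.3e-03 -3.0e-04 -1.0e+00] F [ 0.9 -0.8 -1.9] M [-0.01 -0.04 -0.01] w 0.0173
```

View pics/cs3.png

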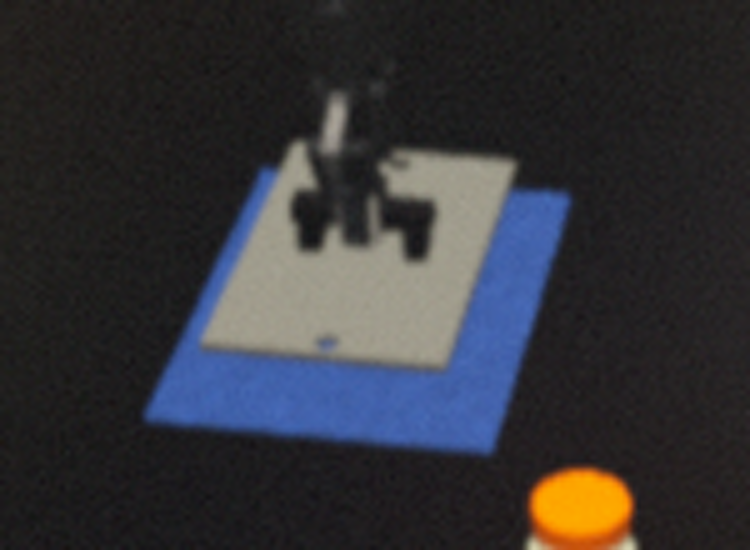

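View pics/csi3.png

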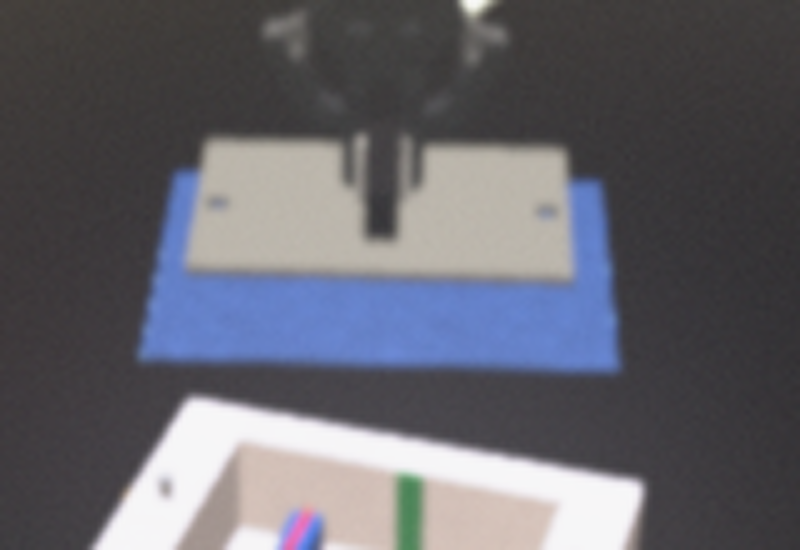

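It's level and centred over the mat, with the parallax matching its 3 cm height. I'll lower it gently.

Call:
{"method": "carry_out", "body": {"rows": [[[-1, 0, 0, -1, 0], [-1, 0, 0, -0.8, 0], [-1, 0, 0, -0.5, 0], [-1, 0, 0, -0.3, 0], [-1, 0, 0, -0.2, 0], [-1, 0, 0, 0, 0], [-1, 0, 0, -0.1, 0], [-1, 0, 0, -0.1, 0], [-1, 0, 0, 0, 0]]]}}

```text
clock: 9.4
position: [0.5784, -0.1684, 0.0184]
ee_rot: [0.0, 0.996, 0.084, 0.0]
contact_force: [0.4, 0.1, -2.4]
width: 0.0167
```

Call:
{"method": "carry_out", "body": {"rows": [[[-1, 0, 0, -0.1, 0], [-1, 0, 0, 0, 0], [-1, 0, 0, 0, 0]]]}}

```text
clock: 9.7
position: [0.5786, -0.1684, 0.0179]
ee_rot: [0.0, 0.996, 0.084, 0.0]
contact_force: [-1.6, 0.2, 2.4]
width: 0.0169
```

The vertical force changed from -2.4 to +2.4 N, so the cover is resting on the mat. I'll open, then rise.

Call:
{"method": "carry_out", "body": {"rows": [[[1, 0, 0, 0, 0], [1, 0, 0, 0, 0], [1, 0, 0, 0, 0], [1, 0, 0, 0, 0], [1, 0, 0, 0, 0], [1, 0, 0, 0, 0], [1, 0, 0, 0, 0]]]}}

```text
clock: 10.4
position: [0.5784, -0.1683, 0.0173]
ee_rot: [-0.0, 0.996, 0.084, 0.0]
contact_force: [-0.1, -0.9, -0.3]
width: 0.0855
```

Call:
{"method": "carry_out", "body": {"rows": [[[1, 0, 0, 1, 0], [1, 0, 0, 2, 0], [1, 0, 0, 3, 0], [1, 0, 0, 4, 0], [1, 0, 0, 4, 0], [1, 0, 0, 4, 0], [1, -0.2, 1.5, 2, 0], [1, -0.4, 3, 0, -0.03], [1, -0.5, 4, 0, -0.04], [1, -0.5, 4, 0, -0.04], [1, -0.5, 4, 0, -0.04], [1, -0.5, 4, 0, -0.04]]]}}

```text
clock: 11.6
position: [0.552, 0.0381, 0.2183]
ee_rot: [-0.0, 1.0, -0.012, 0.001]
contact_force: [1.1, -0.0, -0.4]
width: 0.0852
```

Call:
{"method": "carry_out", "body": {"rows": [[[1, -0.5, 4, 0, -0.04], [1, 0, 0, 0, -0.035], [1, 0, 0, 0, 0], [1, 0, 0, 0, 0]]]}}

```text
clock: 12.0
position: [0.5475, 0.0764, 0.2179]
ee_rot: [0.0, 0.999, -0.048, 0.0]
contact_force: [-0.1, 0.5, 0.2]
width: 0.0852
```

Run:
```python
from h import *
s=st(); 
d=snap('scene','s4.png');d=snap('side','si4.png');d=snap('wrist','w4.png')
for f,r in (('s4.png',(200,310,200,420)),('si4.png',(190,350,240,400))):
    a=cv2.imread('pics/'+f)[r[0]:r[1],r[2]:r[3]]
    k=min(780/a.shape[1],590/a.shape[0]);cv2.imwrite('pics/c'+f,cv2.resize(a,None,fx=k,fy=k,interpolation=cv2.INTER_CUBIC))
```

```text
t 12.0 pos [0.5475 0.0764 0.2179] yaw -0.0962 tilt [ 9.e-04 -4.e-04 -1.e+00] F [-0.1  0.5  0.2] M [0.   0.02 0.01] w 0.0852
```

View pics/cs4.png

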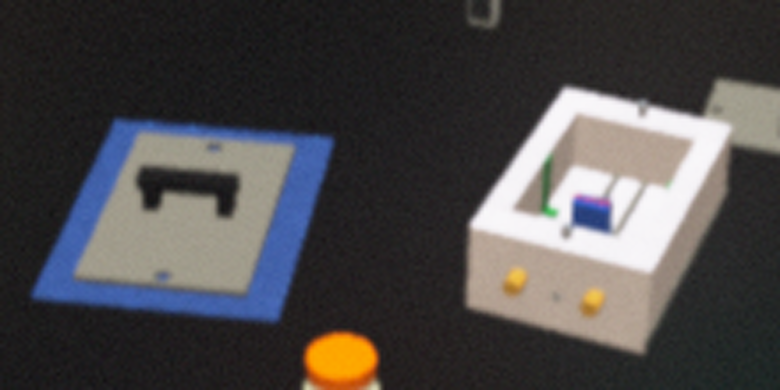

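View pics/csi4.png

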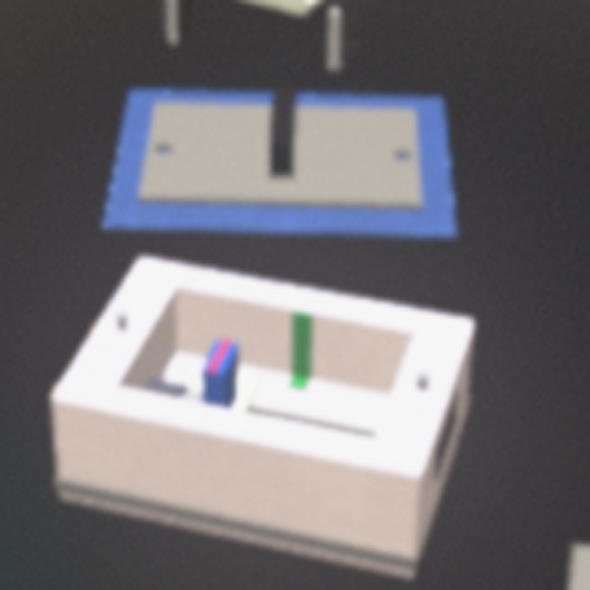

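View pics/w4.png

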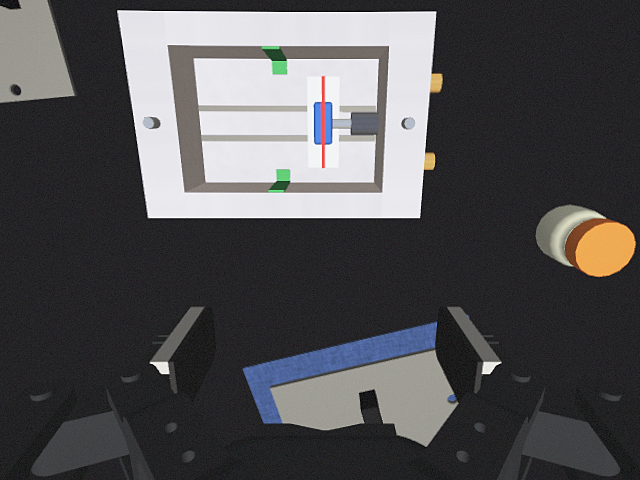

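The cover lies centred on the mat, flat, with its handle up. In the wrist view the paddle is at (323,123), the red line runs along column 323, and the green floor bands are at (280,68) and (283,176). A dark spring cylinder sits behind the paddle at (364,123), so I'll grip the paddle across y. First I'll measure it.

```bash
cat > m2.py <<'E'
from h import *
import sys
def tobox(p,c,q):
    d=np.array(p)[:2]-c;return np.array([d[0]*np.cos(q)+d[1]*np.sin(q),-d[0]*np.sin(q)+d[1]*np.cos(q)])
if __name__=='__main__':
    d=cams.get_image('wrist');a=cv2.cvtColor(d['image'],cv2.COLOR_RGB2HSV).astype(int)
    P=[at_z(d,p,.087) for p in [(153,123),(408,123)]];v=P[1]-P[0]
    c=((P[0]+P[1])/2)[:2];q=np.arctan2(v[1],v[0]);print('box',c,q,np.linalg.norm(v))
    H,S,V=a[...,0],a[...,1],a[...,2]
    def blobs(m,z,name):
        n,l,s,ce=cv2.connectedComponentsWithStats(m.astype(np.uint8))
        for i in range(1,n):
            if s[i,4]>25 and s[i,1]<230 and 150<s[i,0]<420: print(name,s[i].tolist(),ce[i].round(1),{zz:(tobox(at_z(d,ce[i],zz),c,q)*1000).round(1).tolist() for zz in z})
    blobs((H>45)&(H<80)&(S>100)&(V>170),[.022],'green bright')
    blobs((H>45)&(H<80)&(S>100)&(V<=170),[.022,.048],'green dark')
    blobs(((H<6)|(H>174))&(S>150)&(V>120),[.029,.070],'red')
    blobs((H>105)&(H<125)&(S>130)&(V>90),[.070],'blue')
    for y,z in((100,.07),(123,.07),(140,.07),(80,.029),(90,.029),(155,.029),(165,.029)):
        row=d['image'][y,300:345].astype(int);w=np.clip(row[:,0]-np.maximum(row[:,1],row[:,2])-60,0,None)
        if w.sum(): u=300+(w*np.arange(45)).sum()/w.sum();print('line',y,u.round(2),(tobox(at_z(d,(u,y),z),c,q)*1000).round(1))
    for u0,y in ((280,68),(283,176)):
        for yy in (y-4,y,y+4):
            row=d['image'][yy,255:305].astype(int);w=(row[:,1]-row[:,0])>60;u=255+np.where(w)[0]
            if len(u): print('band',yy,u.min(),u.max(),[(tobox(at_z(d,(k,yy),.022),c,q)*1000).round(1).tolist() for k in (u.min()-.5,u.max()+.5)])
    cv2.imwrite('pics/c5.png',cv2.resize(cv2.cvtColor(d['image'][0:230,110:450],cv2.COLOR_RGB2BGR),None,fx=2.3,fy=2.3,interpolation=cv2.INTER_CUBIC))
E
python3 m2.py
```

```text
box [0.52581978 0.15400357] -0.09641103014414228 0.17474888804934693
green bright [262, 46, 17, 3, 51] [270.  47.] {0.022: [-13.7, 58.5]}
green bright [272, 61, 15, 13, 179] [278.9  67. ] {0.022: [-7.1, 43.9]}
green bright [277, 170, 13, 11, 141] [283.  174.9] {0.022: [-6.9, -43.3]}
green bright [269, 190, 15, 2, 30] [276.  190.5] {0.022: [-13.7, -57.2]}
green dark [263, 47, 23, 14, 192] [275.1  54.2] {0.022: [-9.9, 53.3], 0.048: [-6.8, 49.1]}
green dark [269, 180, 21, 11, 135] [279.8 185.2] {0.022: [-10.1, -52.4], 0.048: [-7.0, -48.4]}
red [321, 76, 4, 92, 244] [322.7 121.1] {0.029: [28.4, 2.0], 0.07: [28.7, 1.6]}
blue [314, 102, 6, 42, 248] [316.5 122.5] {0.07: [24.2, 0.6]}
blue [326, 102, 6, 42, 249] [328.5 122.6] {0.07: [32.9, 0.5]}
line 100 322.79 [28.8 15.9]
line 123 322.68 [28.7  0.3]
line 140 322.69 [ 28.6 -11.7]
line 80 322.79 [28.7 33.4]
line 90 322.78 [28.6 25.9]
line 155 322.77 [ 28.4 -25.6]
line 165 322.77 [ 28.4 -34. ]
band 64 272 286 [[-13.1, 46.1], [-0.9, 46.1]]
band 68 272 286 [[-13.2, 43.1], [-1.0, 43.2]]
band 72 272 286 [[-13.4, 40.2], [-1.1, 40.2]]
band 172 276 289 [[-13.5, -40.7], [-1.1, -40.8]]
band 176 277 289 [[-12.7, -44.3], [-1.2, -44.3]]
band 180 277 289 [[-12.9, -47.8], [-1.3, -47.8]]
```

View pics/c5.png

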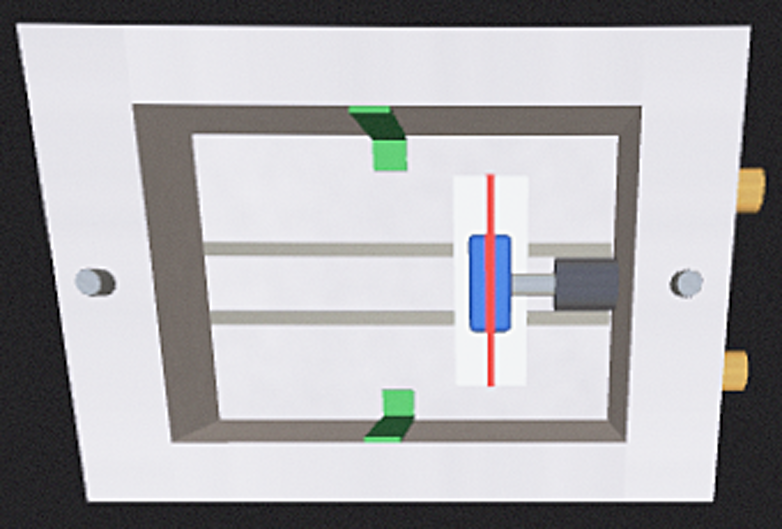

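With the box corrected to pin-top centres (180 mm apart), the paddle reads box x ≈ 30 mm, as specified. The mark is 35.6 mm towards -x, which is within the stated 25–45 mm. I'll turn a quarter turn over the paddle and set a partial opening.

Call:
{"method": "carry_out", "body": {"rows": [[[0.3, 0.1, 1, 0, 0.13], [0.3, 0.1, 1, 0, 0.13], [0.3, 0.1, 1, 0, 0.13], [0.3, 0.1, 1, 0, 0.13], [0.3, 0.1, 1, 0, 0.13], [0.3, 0.1, 1, 0, 0.13], [0.3, 0.1, 1, 0, 0.13], [0.3, 0, 0.5, 0, 0.13], [0.3, 0, 0, 0, 0.13], [0.3, 0, 0, 0, 0.13], [0.3, 0, 0, 0, 0.13], [0.3, 0, 0, 0, 0.14]]]}}

```text
clock: 13.4
position: [0.5546, 0.1509, 0.2172]
ee_rot: [-0.0, 0.739, 0.673, -0.0]
contact_force: [-0.7, -0.2, 0.3]
width: 0.0557
```

Call:
{"method": "carry_out", "body": {"rows": [[[0.3, 0, 0, -4, 0], [0.3, 0, 0, -4, 0], [0.3, 0, 0, 0, 0], [0.3, 0, 0, 0, 0]]]}}

```text
clock: 13.8
position: [0.5546, 0.1512, 0.1374]
ee_rot: [-0.0, 0.741, 0.671, -0.0]
contact_force: [0.5, 0.7, 0.5]
width: 0.0553
```

Run:
```python
from h import *
s=st(); d=snap('wrist','w6.png')
c=np.array([.5243,.154]);q=-.0975;X=np.array([np.cos(q),np.sin(q)]);Y=np.array([-X[1],X[0]])
for x,y,z in((30,-15,.07),(30,15,.07),(-90,0,.087),(90,0,.087)): print(x,y,proj(d,[*(c+X*x/1000+Y*y/1000),z]).round(1))
p=c+X*.030;print('target',p, 'err cm',(p-s['position'][:2])*100)
```

```text
t 13.8 pos [0.5546 0.1512 0.1374] yaw 1.4723 tilt [-1.1e-03 -1.0e-04 -1.0e+00] F [0.5 0.7 0.5] M [ 0.01 -0.07 -0.01] w 0.0553
30 -15 [299.2 255.5]
30 15 [350.3 255.4]
-90 0 [324.3  14.8]
90 0 [324.8 361.3]
target [0.55415752 0.15107963] err cm [-0.04094387 -0.00903941]
```

View pics/w6.png

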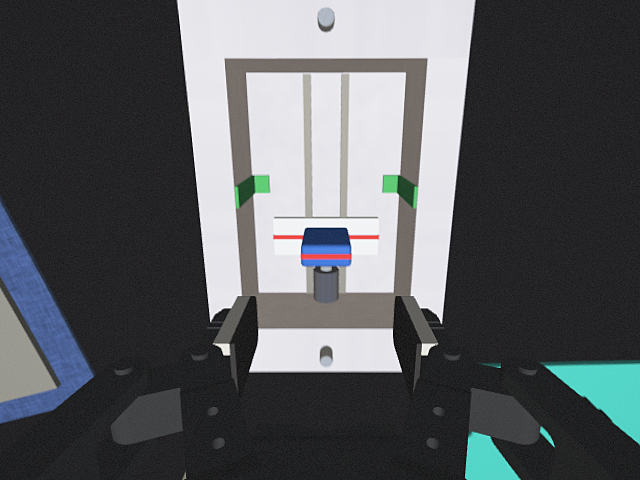

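The predicted and seen paddle ends agree (301–351 at row 256), and the fingers fit inside the well walls. I'll descend and grip.

Call:
{"method": "carry_out", "body": {"rows": [[[0.3, 0, 0, -3, 0], [0.3, 0, 0, -3, 0], [0.3, 0, 0, -2, 0], [0.3, 0, 0, -1.2, 0], [0.3, 0, 0, -0.5, 0], [0.3, 0, 0, 0, 0], [0.3, 0, 0, 0, 0]]]}}

```text
clock: 14.55
position: [0.5556, 0.1518, 0.0417]
ee_rot: [0.001, 0.741, 0.672, 0.001]
contact_force: [0.7, 1.1, 0.8]
width: 0.0555
```

Call:
{"method": "carry_out", "body": {"rows": [[[-1, 0, 0, 0, 0], [-1, 0, 0, 0, 0], [-1, 0, 0, 0, 0], [-1, 0, 0, 0, 0], [-1, 0, 0, 0, 0], [-1, 0, 0, 0, 0], [-1, 0, 0, 0, 0]]], "force": 70}}

```text
clock: 15.25
position: [0.555, 0.1514, 0.0416]
ee_rot: [0.001, 0.741, 0.672, 0.001]
contact_force: [-0.5, -1.7, 5.3]
width: 0.0288
```

Run:
```python
from h import *
s=st(); d=snap('wrist','w7.png')
```

```text
t 15.25 pos [0.555  0.1514 0.0416] yaw 1.4734 tilt [ 1.8e-03 -4.0e-04 -1.0e+00] F [-0.5 -1.7  5.3] M [-0.23  0.13  0.02] w 0.0288
```

View pics/w7.png

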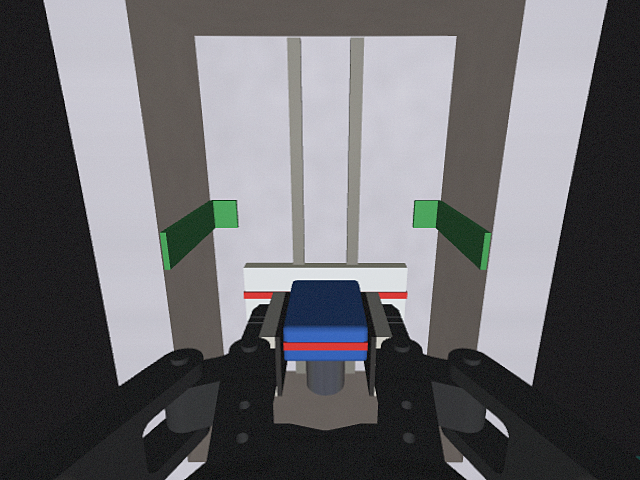

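The paddle is gripped at 29 mm opening, with the pads on both sides. I'll pull along the box's -x.

Call:
{"method": "carry_out", "body": {"rows": [[[-1, -0.3, 0.03, 0, 0], [-1, -0.4, 0.04, 0, 0], [-1, -0.4, 0.04, 0, 0], [-1, -0.4, 0.04, 0, 0], [-1, -0.4, 0.04, 0, 0], [-1, -0.4, 0.04, 0, 0], [-1, -0.4, 0.04, 0, 0], [-1, -0.4, 0.04, 0, 0], [-1, -0.3, 0.03, 0, 0], [-1, 0, 0, 0, 0], [-1, 0, 0, 0, 0], [-1, 0, 0, 0, 0]]]}}

```text
clock: 16.5
position: [0.5245, 0.1544, 0.0416]
ee_rot: [0.003, 0.741, 0.672, 0.003]
contact_force: [6.8, -4.2, 1.6]
width: 0.0287
```

```bash
cat > m3.py <<'E'
from h import *
import sys
s=st(); d=snap('wrist',sys.argv[1])
c=np.array([.5243,.154]);q=-.0975
from m2 import tobox
im=d['image'].astype(int)
def b(u,z):return (tobox(at_z(d,u,z),c,q)*1000).round(1).tolist()
for nm,m in (('red',(im[...,0]-np.maximum(im[...,1],im[...,2])>80)),('green',(im[...,1]-np.maximum(im[...,0],im[...,2])>50)&(im[...,1]>130))):
    n,l,st_,ce=cv2.connectedComponentsWithStats(m.astype(np.uint8))
    for i in range(1,n):
        if st_[i,4]>30:
            z=[.029,.07] if nm=='red' else [.022]
            print(nm,st_[i].tolist(),ce[i].round(1),[(k,b(ce[i],k)) for k in z])
E
python3 m3.py w8.png
```

```text
t 16.5 pos [0.5245 0.1544 0.0416] yaw 1.4738 tilt [ 8.5e-03 -8.0e-04 -1.0e+00] F [ 6.8 -4.2  1.6] M [-0.67 -0.79  0.01] w 0.0287
red [244, 292, 29, 7, 172] [257.5 294.5] [(0.029, [-0.8, -29.7]), (0.07, [-20.5, -21.7])]
red [379, 292, 28, 7, 173] [393.  294.6] [(0.029, [-0.7, 30.8]), (0.07, [-20.5, 22.7])]
red [283, 343, 85, 8, 678] [325.1 346.5] [(0.029, [25.9, 0.5]), (0.07, [-0.9, 0.5])]
green [219, 268, 22, 24, 498] [229.8 279.4] [(0.022, [-5.1, -43.4])]
green [409, 268, 23, 24, 497] [419.8 279.5] [(0.022, [-5.1, 44.2])]
green [172, 324, 8, 26, 124] [175.7 336.1] [(0.022, [24.6, -71.7])]
green [470, 324, 8, 26, 124] [473.9 336.1] [(0.022, [24.5, 72.4])]
```

View pics/w8.png

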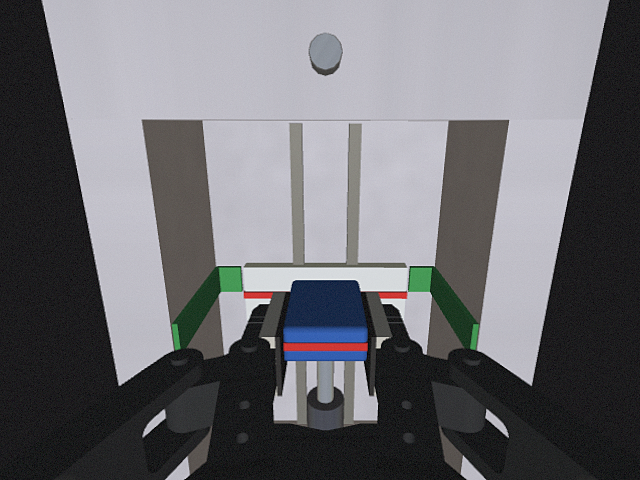

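The red line reads x = -0.8 mm and the green mark -5.1 mm in the same view. The earlier measurement leaves about 5 mm to go, so I'll pull 4.6 mm more.

Call:
{"method": "carry_out", "body": {"rows": [[[-1, -0.2, 0.02, 0, 0], [-1, -0.26, 0.03, 0, 0], [-1, 0, 0, 0, 0], [-1, 0, 0, 0, 0], [-1, 0, 0, 0, 0]]]}}

```text
clock: 17.05
position: [0.5202, 0.1548, 0.0416]
ee_rot: [0.003, 0.741, 0.672, 0.003]
contact_force: [6.2, -4.4, 1.2]
width: 0.0288
```

```bash
python3 m3.py w9.png
python3 - <<'E'
from h import *
d=snap('side','si9.png');a=cv2.imread('pics/si9.png')[250:350,240:390];cv2.imwrite('pics/csi9.png',cv2.resize(a,None,fx=5,fy=5,interpolation=cv2.INTER_CUBIC))
E
```

```text
t 17.05 pos [0.5202 0.1548 0.0416] yaw 1.4738 tilt [ 9.1e-03 -9.0e-04 -1.0e+00] F [ 6.2 -4.4  1.2] M [-0.76 -0.92 -0.03] w 0.0288
red [243, 292, 30, 7, 176] [257.2 294.5] [(0.029, [-5.1, -29.9]), (0.07, [-24.8, -21.8])]
red [379, 292, 28, 7, 170] [392.8 294.6] [(0.029, [-5.1, 30.8]), (0.07, [-24.8, 22.7])]
red [283, 343, 85, 8, 677] [325.2 346.5] [(0.029, [21.6, 0.5]), (0.07, [-5.2, 0.5])]
green [220, 276, 22, 24, 476] [230.5 287.9] [(0.022, [-5.1, -43.4])]
green [409, 277, 22, 23, 472] [419.1 287.9] [(0.022, [-5.1, 44.2])]
green [174, 336, 6, 14, 65] [176.5 342.1] [(0.022, [23.6, -71.7])]
green [470, 336, 7, 14, 63] [473.2 342.2] [(0.022, [23.6, 72.5])]
```

View pics/w9.png

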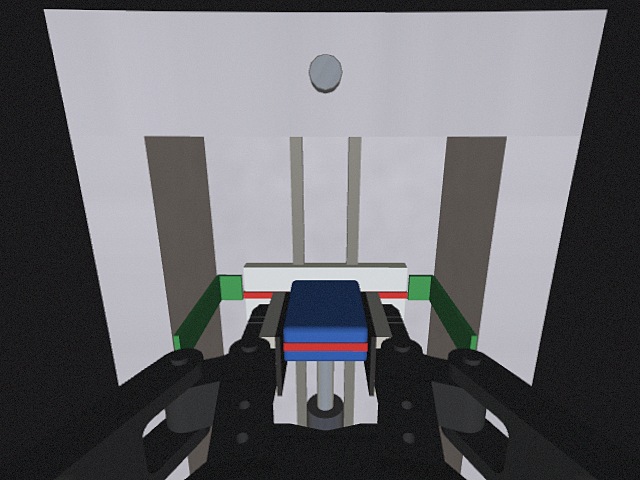

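View pics/csi9.png

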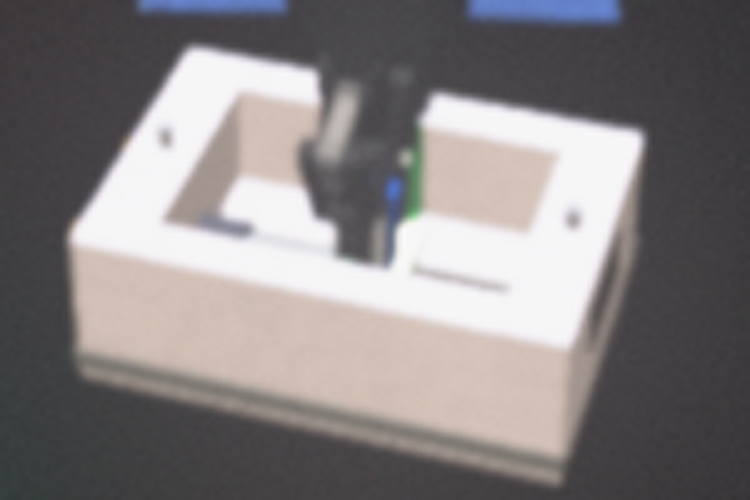

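In this view the red line is at -5.1 mm on the foot and -5.2 mm on the paddle top, against a mark centre of -5.1 mm. One last check of the whole scene before I hand in.

Run:
```python
from h import *
d=snap('scene','s9.png'); P=[at_z(d,p,.009) for p in[(246,277.9),(260.4,241.5)]];v=P[0]-P[1]
print('cover mid',((P[0]+P[1])/2).round(4),'len',np.linalg.norm(v).round(4),'yaw',np.arctan2(v[1],v[0]).round(3))
for t,z in (('sample_jar',.03),('reagent_bottle',.06),('tube_rack',.05)):
    b=finder.boxes_of(d,t)
    if b: print(t,at_z(d,b[0]['xy'],z).round(3))
st()
```

```text
cover mid [ 0.5817 -0.1679  0.009 ] len 0.1802 yaw 0.168
sample_jar [0.773 0.025 0.03 ]
reagent_bottle [0.478 0.454 0.06 ]
tube_rack [ 0.641 -0.464  0.05 ]
t 17.35 pos [0.5202 0.1548 0.0416] yaw 1.4738 tilt [ 9.e-03 -9.e-04 -1.e+00] F [ 6.7 -5.1  2.5] M [-0.74 -0.88 -0.02] w 0.029
```

View pics/s9.png

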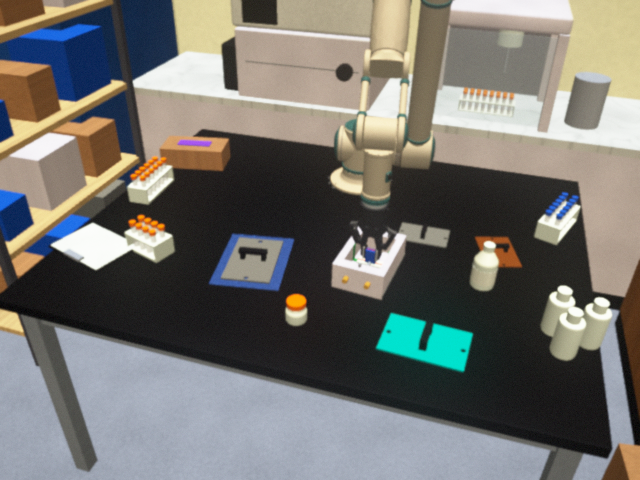

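The scene shows the cover on the mat at (252,262), and the bottle, jar and rack at the same pixels as at the start. Handing in.

```bash
python3 -c "
from rig import manip
print(manip.sign_off())"
```

```text
the job is handed in; nothing more can be done
None
```

The cover is off the box and lying on the mat, and I handed the job in at about 17.4 s with the gripper still holding the paddle on the green mark.

- **Cover:** I lifted it straight off the pins and lowered it gently until the force reading showed it resting on the mat. It lies flat, handle up, within about 4 mm of the mat's centre and at the mat's angle.
- **Paddle:** I gripped it across its 30 mm sides because a spring cylinder sits behind it, then pulled it along the box's -x. The last wrist view put the red line at x = -5.1 to -5.2 mm and the green mark at -5.1 mm.
- **Other objects:** The bottle, jar and rack show no visible change in the last scene picture. The network's positions for them moved by 5 to 16 mm between looks. I put that down to detection noise, since they stand at the same pixels.
- **One disagreement:** The first overhead measurement gave 35.6 mm of pull to the mark, while the arm's own travel reads about 35.0 mm. I did not correct for this 0.6 mm, which is small against the 12 mm band.

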